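Clamp the filter cassette with the ratchet knob

ROBOT

A 6-joint arm with a two-finger parallel gripper is mounted at the origin on the work surface. World frame = base frame: x ahead of the robot, y to its left, z up, the work surface at z = 0. Lengths are in mm, angles in rad, forces in N, time in s.
With the tool pointing down it reaches from about 400 to 925 mm from the base axis. Payload 12.5 kg.
Tool frame: the origin (TCP) lies where the fingers leave the gripper's body, on its centre line; the fingertips stand 78 mm ahead of it and the grasp point (between the pads) lies 59 mm ahead of it (env.nose_length is the distance from the TCP to the fingertips, in mm); z points along the fingers, y is the line along which they close (so a half turn about z gives the same grasp; the last joint's range is limited). The gripper opens to 95 mm and grips with 3 to 60 N. Pads are 20 mm wide; open, the fingers measure 119 mm over their backs; the gripper's body (75 mm by 180 mm) begins 59 mm behind the grasp point.
Start: joints at [1.027, 0.491, 1.559, -0, 1.092, -0.106], TCP at [264.95, 566.074, 292.261] pointing down, gripper open.
Joint ranges: [-3.1, 3.1], [-0.84, 2.19], [0.05, 2.79], [-1.13, 4.28], [0.06, 2.93], [-2.69, 2.69]. Speed limits (rad/s): [2.22, 2.22, 2.79, 3.14, 3.14, 3.14].

INTERFACE

Orientations are given as [roll, pitch, yaw] about the fixed x, y, z axes, in that order (R = Rz(yaw) Ry(pitch) Rx(roll)).
In Python, from cell import env gives the robot as it stands. The module is installed in compiled form; this text tells all that it offers.
- The arm moves only by the tool send_rows, never from a script. Its argument "series" is text: rows parted by semicolons, each of 6 numbers parted by spaces: the shift along the tool's x, y, z as a fraction of full scale, then the turn, a rotation vector about the tool's x, y, z as a fraction of full scale. A call has 1 to 5 rows; each row shifts and turns the commanded pose from where the row before left it, along the tool's axes as they then stand; what a row does not reach is not made up. Full scale, the value 1, is 60 mm for a shift and 10 degrees for a turn. A row lasts 1/8 s, in which the tool goes at most 62.5 mm and 10.7 degrees, less where a joint would pass 70% of its speed; a pose out of reach is approached as far as the arm can. A call with a number of a shift or a turn outside -1 to 1 is refused whole. A call with a gripper value outside its range is refused whole. "fingers" is the opening, from 0 (shut) to 1 (fully open), set as the call begins (left out, the last holds). The fingers move at their own pace and stop on an object; the grip force is fixed at half the most. Time passes only in rows, so rows that do not move let the fingers close. It gives the time, the measured TCP pose, the force, the opening and the grip force at its end, in the units of the state.
- env.state(): the state, without advancing time (a new reading comes with each control period).
- env.read_camera(name): name is "scene" or "top" or "wrist"; returns a dict with "color" (420x560x3 uint8, red, green, blue), "z_map" (420x560 float32, mm along the optical axis (not along the pixel's ray), 0 where there is no reading), "fovy" (degrees; the focal length in pixels is half the picture's height over the tangent of half this angle, whatever the lens; pixels are square), "cx", "cy" (the principal point, pixels), "distortion" ([k1, k2, p1, p2, k3] as OpenCV has them; the pictures are not rectified), "R" (3x3) and "t" (3): a world point X has camera coordinates R X + t. Camera axes: x right, y down, z forward; pixel columns grow to the right and rows downward; lengths in mm; the calibration is good to about 2 mm. A picture is of the moment at which its call begins.
- env.job_done(): hands the job in; it is judged then, once.
The state is a dict: "t": time; "joints": joint angles; "qvel": joint speeds; "tau": joint torques, N m; "eef_pos": TCP position; "tcp_rot": TCP orientation; "ft_force": force on the tool from outside, world axes, zero at the start; "moment": the same for the moment, N m; "opening": opening from 0.0 (shut) to 1.0 (fully open); "grip_force": force on a finger pad.
Only numpy, scipy, OpenCV 4.12 (cv2) and the standard library are available. Lean on these libraries where they do the work, as an engineer would, in place of code of your own. Each camera call takes 0.05 s, during which the arm holds its last target. There are 200 camera calls.

TASK

Load the loose white filter cassette (the one with the upright handle) into the screw clamp: slide it flat along the bed, gently, under the bridge until it is fully home against the back stop. Then turn the clamp's black ratchet knob clockwise until it slips at its set torque - at least one click, but no more than four - and let go, leaving the cassette clamped and everything else on the bench where it was.

Things in the scene. Friction and masses are not known exactly. Their poses are not given: they have to be found in the camera images.
- clamp: Screw clamp fixed to the bench, aluminium. Origin under its bed plate, x points into the clamp (the way the cassette enters), z up. Bed: x -90 to +65 mm, y +-65, top at z 20. Guide rails 56 mm apart, 12 mm high, x -5 to +55, mouth flaring from x -23; before it the bed is open. Bridge over the bed: x -5 to +35, y +-65, underside z 63, top z 85, posts at |y| 49 to 63; it carries the knob.
- home (a point): Where the cassette's origin must come to lie: on the bed's top, 15 mm in +x and 20 mm in z from the clamp's origin, on the screw's axis; axes as the clamp's. At home the cassette's far end touches the back stop.
- backstop: Steel bar 70 mm wide, 20 mm high across the far end of the bed; its front face is 30 mm in +x beyond point home. Origin and axes as the clamp's. Rigid: push the cassette against it gently (5 to 15 N are enough, over 60 N is ramming; meeting it at 30 mm/s already gives a short peak of 40 N, so come up to it at about 10 mm/s).
- foot: Dark steel pressure foot under the bridge, a disc 28 mm across; origin at the centre of its underside. It comes down 4 mm per radian of clockwise screw turn (25 mm a turn). At the start it is 2.8 to 6.8 mm above the top of a cassette on the bed. When the ratchet slips it presses with about 32 N, and keeps pressing when the knob is let go.
- screw (a joint): Rotation of the clamp's screw, rad, growing clockwise seen from above (foot down). 0 = foot 8 mm above a cassette on the bed; it starts between 0.3 and 1.3 and stalls at about 2 to 2.4, when the foot presses on the cassette. Turning it freely takes about 0.27 N m.
- ratchet (a joint): Slip of the ratchet between knob and screw, rad, growing clockwise, 0 at the start. Below the set torque (0.40 N m) knob and screw turn as one (but for a spring wind-up of 0.13 rad that returns when the knob is let go); at it the screw stands still and the knob slips on at constant torque, smoothly, without jump or sound. Each 0.35 rad of slip is one click: wanted 0.35 to 1.4.
- knob_grip (a point): Point to grip the knob: round, black, ribbed, 44 mm across, 38 mm tall, on top of the bridge, vertical axis through point home, z 93 to 131 mm over the bench; this point is on its axis at z 117. The point turns with the knob; a white line on the steel disc on its top shows its rotation.
- cassette: The loose filter cassette, white plastic, about 0.14 kg: a flat body 60 (x) x 50 (y) x 14 mm with a round grey ring on top, and a strip 18 mm wide to the upright handle fin. Origin: centre of the body's underside; z up, the handle is on its -x side, so +x is the end that goes into the clamp.
- handle (a point): Point to grip on the cassette's handle fin: the fin is 30 mm long (cassette x), 12 mm thick (y), from 2 to 50 mm above the underside; this point is in its middle, 38 mm above the underside and 85 mm in -x from the cassette's origin. Axes as the cassette's.
- bottle_a: Glass bottle with green cap, 76 mm across, 114 mm high, bystander; origin at its underside.
- bottle_b: Same kind of bottle, bystander.
- bottle_c: Same kind of bottle, bystander.
- loose_cap: Green bottle cap lying on the bench, a ring 45 mm across, 20 mm high, bystander.
- marker: White marker pen with black cap lying on the bench, 135 mm long, 15 mm thick, bystander.
- tube_rack: White tube rack 100 x 220 x 56 mm, bystander.
- tissue_box: Green tissue box 120 x 110 x 85 mm, bystander.
Mind the look-alikes: they are no part of the job. Leave any pink or purple look-alike of the clamp alone.

How it is judged (in metres and radians):
On the way, in this order (a step that is already met when the one before it is completed fails the run):
1. the cassette lies flat on the bed, fully home against the back stop (within 2 mm) (x of cassette in the frame of home between -0.002 and 0.002 m and y of cassette in the frame of home between -0.005 and 0.005 m and z of cassette in the frame of home below 0.002 m and angle between cassette's own z axis and vertical below 0.06 rad and angle between the x axis of cassette and the x axis of clamp, either way round below 0.12 rad), for 0.2 s.
2. with the cassette under the foot, the ratchet knob has slipped by at least one click (0.35 rad) (all of step 1 and contact force between foot and cassette above 10 N and value of joint ratchet above 0.35 rad), for 0.1 s.
At the end, for the whole second after the job is handed in: Cassette flat, within 2 mm of home lengthwise and in height, 5 mm across, 0.12 rad of square; the foot presses it with more than 10 N; the ratchet has slipped by at least one click (0.35 rad) and fewer than five (1.75 rad); knob and cassette at rest, let go (all of step 2 and value of joint ratchet below 1.75 rad and velocity of joint ratchet below 0.05 rad/s and linear speed of cassette below 0.01 m/s); the robot touches nothing.
It fails at once if the ratchet is run on to five clicks (1.75 rad of slip) (value of joint ratchet above 1.75 rad).
It fails at once if the cassette is rammed into the back stop with more than 60 N (contact force between cassette and backstop above 60 N).
It fails at once if a bystander is moved by more than 15 mm (distance of any of bottle_a, bottle_b, bottle_c, loose_cap, marker, tube_rack, tissue_box from where it was at the start of the episode above 0.015 m).
It also fails if it takes over 67 s, if anything falls off the work surface, if the arm or the gripper's body presses on something with over 40 N, if the wrist force passes 120 N, or if a joint passes its speed limit or range.

## Working session

There is one attempt and no reset: what is moved stays moved. The work goes in short steps, Python scripts to look and compute and a tool call to move; the robot and the scene stay as the last step left them, time stands still between calls to the robot, and variables do not carry over. Pictures are saved under pics/ and viewed, at most 10 in all, crops included, and the job is handed in when it is done.

Besides the shell and the picture viewer there is one more tool, called after ">>>" in YAML: its name, and indented under it one key for each argument. send_rows: Moves the arm, as the interface text tells. Shift numbers are shares of 60 mm and turn numbers shares of 10 degrees, none past 1 either way. Its arguments: {"type":"object","properties":{"series":{"type":"string"},"fingers":{"type":"number"}},"required":["series"]}

```bash
mkdir -p pics
cat > h.py <<'E'
import numpy as np, cv2
from cell import env
def K(c):
    f=c["color"].shape[0]/2/np.tan(np.radians(c["fovy"])/2)
    return np.array([[f,0,c["cx"]],[0,f,c["cy"]],[0,0,1.]])
def ray(c,px):
    u=cv2.undistortPoints(np.array(px,float).reshape(-1,1,2),K(c),np.array(c["distortion"],float)).reshape(-1,2)
    R=np.array(c["R"]);t=np.array(c["t"])
    return -R.T@t, np.c_[u,np.ones(len(u))]@R   # d scaled to unit depth
def onz(c,px,z):
    o,d=ray(c,px); return o+d*((z-o[2])/d[:,2])[:,None]
def bydepth(c,px):
    o,d=ray(c,px); z=np.array([c["z_map"][int(round(v)),int(round(u))] for u,v in px]); return o+d*z[:,None]
def save(c,name): cv2.imwrite("pics/"+name,cv2.cvtColor(c["color"],cv2.COLOR_RGB2BGR))
E
python3 - <<'E'
from h import *
for n in("scene","top"):
    c=env.read_camera(n); save(c,n+"0.png"); np.save(n+"0.npy",c,allow_pickle=True); print(n,-np.array(c["R"]).T@c["t"],c["distortion"])
print(env.state())
E
```

```text
scene [1139.56004771  680.28406955  902.02322129] [-0.01824629  0.          0.          0.          0.        ]
top [ 323.86490816   19.07796132 1352.68003811] [-0.03742249  0.          0.          0.          0.        ]
{'t': 0.1, 'joints': array([ 1.02739308e+00,  4.91529355e-01,  1.55935897e+00, -3.47369966e-05,
        1.09166384e+00, -1.05586144e-01]), 'qvel': array([-0.00014866, -0.002296  , -0.001509  ,  0.00050602, -0.00096044,
       -0.00120601]), 'tau': array([ 2.68478165e-03, -6.13623333e+01, -2.58608061e+01,  6.94246986e-02,
        4.69306705e-02, -8.04336241e-05]), 'eef_pos': array([264.89368317, 565.96011887, 291.71162659]), 'tcp_rot': array([-3.14063524e+00, -7.04843261e-05,  2.70379154e+00]), 'ft_force': array([ 0.42336596,  1.09257194, -0.57479099]), 'moment': array([0.00294765, 0.01750969, 0.01602028]), 'grip_force': 0.0, 'opening': 1.0009448150978504}
```

View pics/top0.png

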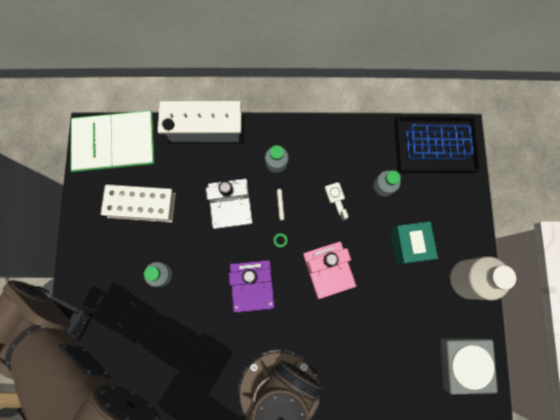

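View pics/scene0.png

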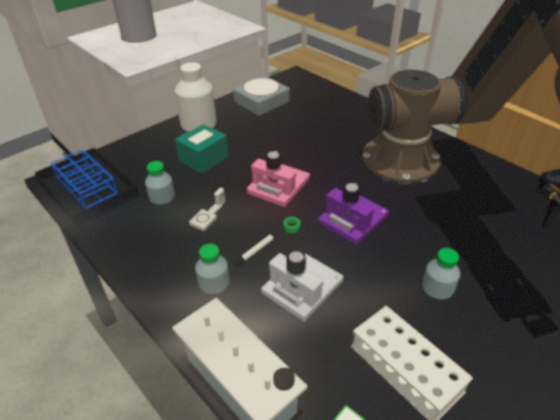

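The top view shows one white cassette at (335,192), with its handle at (344,214). There are three clamps: aluminium (230,203), purple (251,286) and pink (330,270). The aluminium clamp and the white cassette fit the description. I'll confirm in an enlarged crop and measure.

Run:
```python
from h import *
c=np.load("top0.npy",allow_pickle=True).item(); im=cv2.cvtColor(c["color"],cv2.COLOR_RGB2BGR)
a=im[170:235,200:262];b=im[170:235,310:372]
cv2.imwrite("pics/crop1.png",cv2.resize(np.hstack([a,b]),None,fx=6,fy=6,interpolation=cv2.INTER_CUBIC))
g=cv2.cvtColor(im,cv2.COLOR_BGR2GRAY); print(K(c)[0,0])
for (x0,y0,x1,y1,n,z) in[(200,170,262,235,"clamp",20),(310,175,372,226,"cass",14)]:
    m=np.zeros_like(g); m[y0:y1,x0:x1]=(g[y0:y1,x0:x1]>90)*255
    cs=max(cv2.findContours(m,0,1)[0],key=cv2.contourArea)
    r=cv2.minAreaRect(cs); bx=cv2.boxPoints(r); print(n,cv2.contourArea(cs),bx.round(1).tolist()); print(onz(c,bx,z).round(1))
# heights
P=lambda l:print(np.c_[np.array(l),bydepth(c,l).round(1)])
P([(337,200),(333,190),(343,214),(345,216),(227,187),(225,186),(230,215),(240,215),(222,215),(215,190),(242,190)])
```

```text
401.9244594915475
clamp 1796.0 [[204.3000030517578, 183.0], [246.5, 177.5], [252.5, 223.5], [210.3000030517578, 229.0]]
[[680.  252.1  20. ]
 [699.4 107.9  20. ]
 [539.5  86.   20. ]
 [521.1 227.   20. ]]
cass 400.0 [[323.6000061035156, 185.8000030517578], [339.20001220703125, 180.60000610351562], [351.20001220703125, 216.60000610351562], [335.6000061035156, 221.8000030517578]]
[[ 671.4 -157.1   14. ]
 [ 689.9 -211.7   14. ]
 [ 563.4 -248.3   14. ]
 [ 545.6 -194.5   14. ]]
[[ 337.   200.   620.5 -201.2   17. ]
 [ 333.   190.   655.1 -188.3   19.4]
 [ 343.   214.   565.7 -214.2   50.1]
 [ 345.   216.   557.6 -219.2   57.7]
 [ 227.   187.   636.8  161.1  132.9]
 [ 225.   186.   638.9  166.8  137.4]
 [ 230.   215.   568.7  162.2   19.3]
 [ 240.   215.   568.1  128.2   22.5]
 [ 222.   215.   568.2  188.7   22.5]
 [ 215.   190.   639.1  205.3   85.1]
 [ 242.   190.   639.1  117.8   84.8]]
```

View pics/crop1.png

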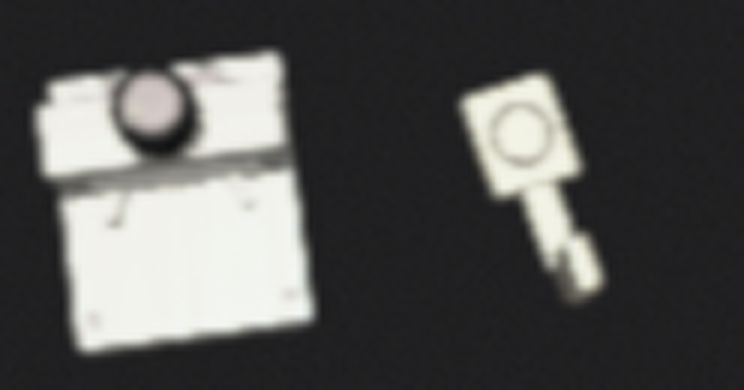

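The crop confirms both: the aluminium clamp's bed is open toward the robot with the knob top at about (225.8,186.7), and the white cassette has a ring and an upright fin at about (345.5,214).

Run:
```python
from h import *
c=np.load("top0.npy",allow_pickle=True).item()
bed=onz(c,[(213.3,228.7),(252.3,223.3)],20)[:,:2]; knob=onz(c,[(225.8,186.7)],131)[0,:2]
d=bed[0]-bed[1]; print("bed w",np.linalg.norm(d)); y=d/np.linalg.norm(d); x=np.array([y[1],-y[0]])
yaw=np.arctan2(x[1],x[0]); o=bed.mean(0)+90*x; print("clamp o",o,"yaw",yaw,"home",o+15*x,"knob",knob)
b=onz(c,[(324.7,186.2),(339.2,182),(345,198.8),(330.3,203.3)],14)[:,:2]
cc=b.mean(0); xx=(b[0]+b[1]-b[2]-b[3])/2; yy=(b[0]+b[3]-b[1]-b[2])/2
print("cass",cc,np.linalg.norm(xx),np.linalg.norm(yy),"yaw",np.arctan2(xx[1],xx[0]),np.arctan2(-yy[0],yy[1]))
f=onz(c,[(345.5,214.2)],50)[0,:2]; xh=xx/np.linalg.norm(xx); print("fin",f,"pred",cc-85*xh, "yaw via fin",np.arctan2(*(cc-f)[::-1]))
for n,p,z in[("bottle276",(277,157),57),("marker a",(279,190),8),("marker b",(282,220),8),("cap",(280,240),20)]: print(n,onz(c,[p],z)[0])
```

```text
bed w 131.43546655361348
clamp o [620.30295088 164.26986061] yaw 0.13765737370415837 home [635.16105352 166.32820603] knob [638.29235207 165.05865729]
cass [ 647.47776113 -195.04658931] 62.432670974954725 53.1020524547344 yaw 0.28768272799353395 0.2928946825605744
fin [ 565.07002104 -222.4552678 ] pred [ 565.97092697 -219.16371986] yaw via fin 0.32108892483428647
bottle276 [760.60237825   3.54008171  57.        ]
marker a [658.04865529  -3.49488882   8.        ]
marker b [553.24620804 -13.1821598    8.        ]
cap [483.65769421  -5.81547562  20.        ]
```

```bash
cat >> h.py <<'E'
from scipy.spatial.transform import Rotation as Ro
def plan(p,yaw,n,pt=None):
    """straight move to TCP p, tool down at yaw, in n rows; prints rows in tool units"""
    s=env.state(); P=np.array(s["eef_pos"]); R=Ro.from_euler("xyz",s["tcp_rot"]); G=Ro.from_euler("xyz",[np.pi,0,yaw])
    w=(R.inv()*G).as_rotvec(); st=(np.array(p)-P)/n; out=[]
    for i in range(n):
        out.append(" ".join("%.2f"%v for v in np.r_[R.inv().apply(st)/60,np.degrees(w/n)/10])); R=R*Ro.from_rotvec(w/n)
    for i in range(0,n,5): print("; ".join(out[i:i+5]))
E
python3 -c "
from h import *
plan([565.5,-221,190],0.30,15)"
```

```text
-0.67 -0.65 0.11 -0.00 0.00 0.92; -0.77 -0.53 0.11 -0.00 0.00 0.92; -0.84 -0.41 0.11 -0.00 0.00 0.92; -0.90 -0.27 0.11 -0.00 0.00 0.92; -0.93 -0.12 0.11 -0.00 0.00 0.92
-0.94 0.03 0.11 -0.00 0.00 0.92; -0.92 0.18 0.11 -0.00 0.00 0.92; -0.88 0.32 0.11 -0.00 0.00 0.92; -0.82 0.46 0.11 -0.00 0.00 0.92; -0.73 0.58 0.11 -0.00 0.00 0.92
-0.63 0.69 0.11 -0.00 0.00 0.92; -0.51 0.78 0.11 -0.00 0.00 0.92; -0.38 0.86 0.11 -0.00 0.00 0.92; -0.24 0.91 0.11 -0.00 0.00 0.92; -0.09 0.93 0.11 -0.00 0.00 0.92
```

>>> send_rows:
  series: "-0.67 -0.65 0 0 0 0.92; -0.77 -0.53 0 0 0 0.92; -0.84 -0.41 0 0 0 0.92; -0.90 -0.27 0 0 0 0.92; -0.93 -0.12 0 0 0 0.92"
  fingers: 0.6

```text
t: 0.72
eef_pos: [364.8, 301.8, 292.2]
tcp_rot: [-3.142, -0.0, 1.896]
ft_force: [1.6, 0.4, -0.6]
opening: 0.602
grip_force: 0.0
```

>>> send_rows:
  series: "-0.94 0.03 0 0 0 0.92; -0.92 0.18 0 0 0 0.92; -0.88 0.32 0 0 0 0.92; -0.82 0.46 0 0 0 0.92; -0.73 0.58 0 0 0 0.92"

```text
t: 1.35
eef_pos: [464.0, 38.5, 292.2]
tcp_rot: [-3.142, -0.0, 1.093]
ft_force: [0.4, 0.8, 0.4]
opening: 0.6
grip_force: 0.0
```

>>> send_rows:
  series: "-0.63 0.69 0 0 0 0.92; -0.51 0.78 0 0 0 0.92; -0.38 0.86 0 0 0 0.92; -0.24 0.91 0 0 0 0.92; -0.09 0.93 0 0 0 0.92"

```text
t: 1.98
eef_pos: [562.7, -224.5, 292.0]
tcp_rot: [-3.141, 0.0, 0.29]
ft_force: [1.1, 0.6, 0.5]
opening: 0.602
grip_force: 0.0
```

Run:
```python
from h import *
plan([565.5,-221,190],0.30,5)
c=env.read_camera("wrist"); save(c,"w1.png"); np.save("w1.npy",c,allow_pickle=True); print(env.state()["eef_pos"],env.state()["joints"],-np.array(c["R"]).T@c["t"])
```

```text
0.01 -0.01 0.34 -0.00 0.00 -0.01; 0.01 -0.01 0.34 -0.00 0.00 -0.01; 0.01 -0.01 0.34 -0.00 0.00 -0.01; 0.01 -0.01 0.34 -0.00 0.00 -0.01; 0.01 -0.01 0.34 -0.00 0.00 -0.01
[ 564.39782432 -229.90041354  291.58290452] [-4.94817784e-01  4.68795289e-01  1.60046048e+00 -1.22461741e-03
  1.07045032e+00  7.97264423e-01] [ 639.24148127 -201.67666087  383.17978526]
```

View pics/w1.png

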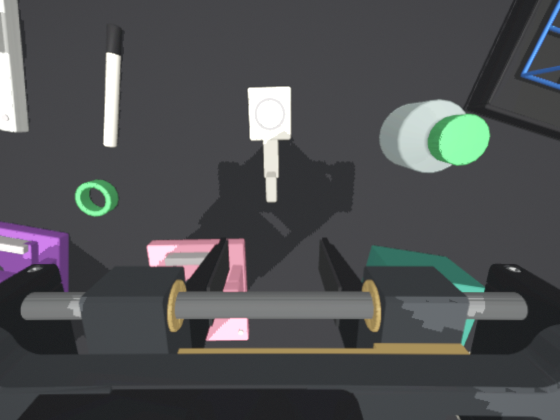

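The wrist view shows the cassette body with corners (249,88), (291,87), (291,138), (250,139) and the fin top at about (271,189). I'll refine the pose and check clearance to the pink clamp and the tissue box.

Run:
```python
from h import *
c=np.load("w1.npy",allow_pickle=True).item()
g=cv2.cvtColor(c["color"],cv2.COLOR_RGB2GRAY); m=np.zeros_like(g); m[75:141,235:305]=(g[75:141,235:305]>90)*255
cs=max(cv2.findContours(m,0,1)[0],key=cv2.contourArea)
px=cv2.boxPoints(cv2.minAreaRect(cs)); print(px.round(1).tolist())
m[:]=0; m[176:205,255:285]=(g[176:205,255:285]>90)*255
cf=max(cv2.findContours(m,0,1)[0],key=cv2.contourArea); fr=cv2.minAreaRect(cf); print(fr)
b=onz(c,[(249,88),(291,87),(291,138),(250,139)],14)[:,:2]; cc=b.mean(0)
xx=(b[0]+b[1]-b[2]-b[3])/2; yy=(b[0]+b[3]-b[1]-b[2])/2
print("cass",cc,np.linalg.norm(xx),np.linalg.norm(yy),np.arctan2(xx[1],xx[0]),np.arctan2(-yy[0],yy[1]))
f=onz(c,[fr[0]],50)[0]; h=cc-f[:2]; print("fin",f,"dist",np.linalg.norm(h),"yaw",np.arctan2(h[1],h[0]))
print("depth fin",bydepth(c,[(271,190),(270,120)]))
t=np.load("top0.npy",allow_pickle=True).item()
print("pink bridge/knob",onz(t,[(349,262),(307,270)],85),onz(t,[(331,260)],131),"box",onz(t,[(398,225),(401,262)],85),"bedcorner",onz(t,[(341,243)],20))
plan([f[0],f[1],97],0.30,10)
```

```text
[[247.0, 86.0], [291.0, 86.0], [291.0, 140.0], [247.0, 140.0]]
((271.0, 189.0), (26.0, 14.0), 90.0)
cass [ 647.4135036  -194.44359667] 57.90229918651178 49.710281186735756 0.2964730106485258 0.31248473425734025
fin [ 566.99345264 -219.49433304   50.        ] dist 84.23137176222036 yaw 0.30197233586981714
depth fin [[ 565.54345141 -219.90752122   48.59987062]
 [ 640.35081392 -196.2006134    13.08517595]]
pink bridge/knob [[ 405.55573822 -221.46570378   85.        ]
 [ 381.31551079  -88.58355265   85.        ]] [[ 408.90978599 -158.1142877   131.        ]] box [[ 522.90911141 -384.49269183   85.        ]
 [ 404.54754001 -386.82656688   85.        ]] bedcorner [[ 472.92608033 -209.34381744   20.        ]]
0.01 -0.02 0.32 0.00 -0.00 -0.01; 0.01 -0.02 0.32 0.00 -0.00 -0.01; 0.01 -0.02 0.32 0.00 -0.00 -0.01; 0.01 -0.02 0.32 0.00 -0.00 -0.01; 0.01 -0.02 0.32 0.00 -0.00 -0.01
0.01 -0.02 0.32 0.00 -0.00 -0.01; 0.01 -0.02 0.32 0.00 -0.00 -0.01; 0.01 -0.02 0.32 0.00 -0.00 -0.01; 0.01 -0.02 0.32 0.00 -0.00 -0.01; 0.01 -0.02 0.32 0.00 -0.00 -0.01
```

>>> send_rows:
  series: "0.05 -0.1 0.7 0 0 -0.05; 0.05 -0.1 0.8 0 0 0; 0 0 0.8 0 0 0; 0 0 0.6 0 0 0; 0 0 0.3 0 0 0"

```text
t: 2.65
eef_pos: [564.0, -209.1, 98.2]
tcp_rot: [-3.14, 0.002, 0.304]
ft_force: [0.2, 0.7, 0.3]
opening: 0.601
grip_force: 0.0
```

```bash
python3 -c "
from h import *
print(env.state()['eef_pos'],env.state()['tcp_rot']); plan([566.3,-219.7,97],0.302,1)"
```

```text
[ 564.04341626 -209.07966462   98.21656624] [-3.13961764e+00  1.92828441e-03  3.04153478e-01]
-0.02 0.18 0.02 -0.01 0.01 0.01
```

>>> send_rows:
  series: "0 0.1 0 0 0 0; 0 0 0 0 0 0"

```text
t: 2.9
eef_pos: [567.1, -215.9, 101.5]
tcp_rot: [3.14, -0.002, 0.304]
ft_force: [0.1, -1.1, 0.6]
opening: 0.601
grip_force: 0.0
```

```bash
python3 -c "
from h import *
print(env.state()['eef_pos'],env.state()['tcp_rot']); plan([566.3,-219.7,97],0.302,1)"
```

```text
[ 567.05956622 -215.88204874  101.51614207] [ 3.14008477e+00 -1.62400422e-03  3.03610402e-01]
-0.03 0.06 0.08 0.01 -0.01 0.01
```

>>> send_rows:
  series: "-0.02 0.06 0.06 0 0 0; 0 0 0 0 0 0; 0 0 0 0 0 0"

```text
t: 3.28
eef_pos: [566.4, -219.0, 97.0]
tcp_rot: [3.141, -0.0, 0.304]
ft_force: [-0.6, -1.0, 0.4]
opening: 0.605
grip_force: 0.0
```

>>> send_rows:
  series: "0 0 0 0 0 0; 0 0 0 0 0 0; 0 0 0 0 0 0; 0 0 0 0 0 0; 0 0 0 0 0 0"
  fingers: 0

```text
t: 3.9
eef_pos: [566.3, -218.9, 96.6]
tcp_rot: [-3.142, -0.0, 0.304]
ft_force: [0.1, -0.1, 0.5]
opening: 0.132
grip_force: 0.1
```

>>> send_rows:
  series: "0 0 0 0 0 0; 0 0 -0.1 0 0 0; 0 0 -0.6 0 0 0; 0 0 -0.9 0 0 0; 0 0 -0.9 0 0 0"

```text
t: 4.53
eef_pos: [566.0, -218.8, 248.3]
tcp_rot: [-3.141, 0.0, 0.304]
ft_force: [0.2, 0.1, -0.7]
opening: 0.12
grip_force: 30.0
```

Run:
```python
from h import *
print(env.state()["eef_pos"],env.state()["grip_force"],env.state()["opening"])
t=np.load("top0.npy",allow_pickle=True).item()
print("purple back edge",onz(t,[(231,264),(271,262)],20),"bridge",onz(t,[(231,273),(272,271)],85),"knob",onz(t,[(249.5,276.5)],131))
plan([480,144,250],0.138,10)
```

```text
[ 565.99190437 -218.78360844  248.31924653] 29.998742938041687 0.1204843184819167
purple back edge [[404.75535688 155.77710003  20.        ]
 [410.90083821  24.2256956   20.        ]] bridge [[372.93690651 148.62612509  85.        ]
 [378.69374982  20.88206838  85.        ]] knob [[360.5976924   88.31356665 131.        ]]
0.04 -0.62 -0.00 -0.00 0.00 0.10; 0.03 -0.62 -0.00 -0.00 0.00 0.10; 0.02 -0.62 -0.00 -0.00 0.00 0.10; 0.01 -0.62 -0.00 -0.00 0.00 0.10; 0.00 -0.62 -0.00 -0.00 0.00 0.10
-0.01 -0.62 -0.00 -0.00 0.00 0.10; -0.02 -0.62 -0.00 -0.00 0.00 0.10; -0.03 -0.62 -0.00 -0.00 0.00 0.10; -0.04 -0.62 -0.00 -0.00 0.00 0.10; -0.05 -0.62 -0.00 -0.00 0.00 0.10
```

>>> send_rows:
  series: "0.04 -0.35 0 0 0 0.1; 0.03 -0.7 0 0 0 0.1; 0.02 -0.8 0 0 0 0.1; 0.01 -0.8 0 0 0 0.1; 0 -0.8 0 0 0 0.1"

```text
t: 5.15
eef_pos: [517.4, -16.1, 247.0]
tcp_rot: [-3.142, -0.0, 0.216]
ft_force: [0.8, 0.1, -1.7]
opening: 0.125
grip_force: 30.0
```

>>> send_rows:
  series: "-0.01 -0.8 0 0 0 0.1; -0.02 -0.8 0 0 0 0.1; -0.04 -0.6 0 0 0 0.1; -0.05 -0.4 0 0 0 0.1; -0.05 -0.15 0 0 0 0.1"

```text
t: 5.78
eef_pos: [475.9, 143.7, 246.9]
tcp_rot: [-3.142, -0.0, 0.13]
ft_force: [0.3, 0.2, -1.4]
opening: 0.123
grip_force: 30.0
```

>>> send_rows:
  series: "0 0 0 0 0 0; 0 0 0 0 0 0; 0 0 0 0 0 0; 0 0 0 0 0 0"

```text
t: 6.28
eef_pos: [476.6, 142.3, 246.6]
tcp_rot: [-3.142, 0.0, 0.129]
ft_force: [-0.3, -0.9, -1.2]
opening: 0.125
grip_force: 30.0
```

Run:
```python
from h import *
c=env.read_camera("wrist"); save(c,"w2.png"); np.save("w2.npy",c,allow_pickle=True); print(env.state()["eef_pos"],env.state()["joints"],-np.array(c["R"]).T@c["t"])
```

```text
[476.54980905 142.36658606 246.6063054 ] [1.57391594e-01 3.69586195e-01 1.91976855e+00 7.67020251e-05
 8.52263586e-01 1.59922642e+00] [555.7920545  152.52650493 337.84977542]
```

View pics/w2.png

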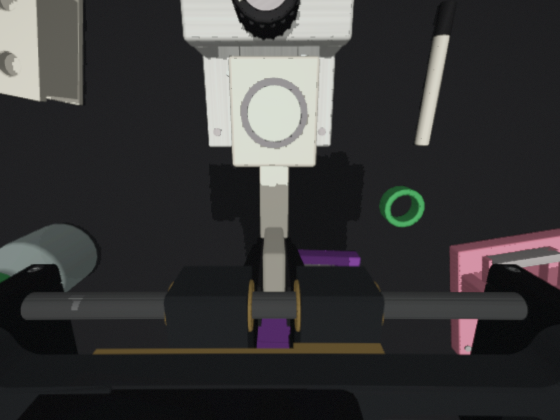

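Run:
```python
from h import *
c=np.load("w2.npy",allow_pickle=True).item()
bed=onz(c,[(209,146),(333,146)],20)[:,:2]; br=onz(c,[(184,40),(353,39)],85)[:,:2]
for n,q in(("bed",bed),("bridge",br)):
    d=q[0]-q[1]; print(n,np.linalg.norm(d),"yaw",np.arctan2(-d[0],d[1]),"mid",q.mean(0))
x=br.mean(0)-bed.mean(0); print("bed->bridge",np.linalg.norm(x),"(85) yaw",np.arctan2(x[1],x[0]))
q=[(231,58),(320,57),(316,165),(234,165)]
z=bydepth(c,[(234,61),(317,61),(313,161),(237,161)]); print("body depth z",z[:,2].round(1))
b=onz(c,q,163.6)[:,:2]; cc=b.mean(0); xx=(b[0]+b[1]-b[2]-b[3])/2; yy=(b[0]+b[3]-b[1]-b[2])/2
print("cass",cc,np.linalg.norm(xx),np.linalg.norm(yy),np.arctan2(xx[1],xx[0]),np.arctan2(-yy[0],yy[1]))
g=cv2.cvtColor(c["color"],cv2.COLOR_RGB2GRAY); print(bydepth(c,[(212,120),(330,120),(268,5)]).round(1))
```

```text
bed 131.8467042981255 yaw 0.12874158462918722 mid [531.39920935 152.58037104]
bridge 129.31894858133873 yaw 0.1338220312582267 mid [615.18874097 164.5031273 ]
bed->bridge 84.63354965123737 (85) yaw 0.1413452322921762
body depth z [163.2 163.  163.2 163.2]
cass [560.29317427 152.40852203] 57.49442890544528 48.22417913009501 0.12547620955473962 0.1335172365901591
[[549.7 217.2  17.2]
 [565.5  94.9  18.4]
 [622.6 164.9 131.5]]
```

>>> send_rows:
  series: "0.04 -0.05 0.5 0 0 -0.03; 0 0 0.7 0 0 0; 0 0 0.6 0 0 0; 0 0 0.3 0 0 0; 0 0 0 0 0 0"

```text
t: 6.95
eef_pos: [478.2, 145.8, 119.6]
tcp_rot: [3.142, 0.002, 0.135]
ft_force: [-0.5, 0.0, -1.3]
opening: 0.122
grip_force: 30.0
```

>>> send_rows:
  series: "0 0 0.01 0 0 0; 0 0 0.01 0 0 0; 0 0 0.01 0 0 0; 0 0 0 0 0 0"

```text
t: 7.45
eef_pos: [478.5, 146.0, 119.2]
tcp_rot: [-3.142, -0.001, 0.135]
ft_force: [-0.1, -1.3, -2.6]
opening: 0.123
grip_force: 30.0
```

>>> send_rows:
  series: "0 0 0.02 0 0 0; 0 0 0 0 0 0; 0 0 0 0 0 0; 0 0 0 0 0 0"

```text
t: 7.95
eef_pos: [478.4, 146.0, 117.6]
tcp_rot: [-3.142, -0.0, 0.135]
ft_force: [-0.5, 0.2, -1.3]
opening: 0.126
grip_force: 30.0
```

>>> send_rows:
  series: "0 0 0.02 0 0 0; 0 0 0 0 0 0; 0 0 0 0 0 0; 0 0 0 0 0 0"

```text
t: 8.45
eef_pos: [478.5, 146.0, 116.5]
tcp_rot: [-3.142, -0.0, 0.135]
ft_force: [-1.4, -0.8, 2.3]
opening: 0.126
grip_force: 30.0
```

>>> send_rows:
  series: "0.05 0 0 0 0 0; 0.1 0 0 0 0 0; 0.1 0 0 0 0 0; 0.1 0 0 0 0 0; 0.1 0 0 0 0 0"

```text
t: 9.07
eef_pos: [505.3, 149.7, 116.5]
tcp_rot: [-3.142, 0.0, 0.135]
ft_force: [-4.0, -0.4, 6.5]
opening: 0.123
grip_force: 30.0
```

>>> send_rows:
  series: "0.1 0 0 0 0 0; 0.1 0 0 0 0 0; 0.1 0 0 0 0 0; 0.1 0 0 0 0 0; 0.05 0 0 0 0 0"

```text
t: 9.7
eef_pos: [532.2, 153.3, 116.5]
tcp_rot: [-3.142, 0.0, 0.135]
ft_force: [-4.9, 0.4, 7.4]
opening: 0.125
grip_force: 30.0
```

>>> send_rows:
  series: "0.02 0 0 0 0 0; 0 0 0 0 0 0; 0 0 0 0 0 0"

```text
t: 10.07
eef_pos: [533.2, 153.5, 116.5]
tcp_rot: [-3.141, -0.0, 0.135]
ft_force: [-3.5, -0.1, 4.9]
opening: 0.125
grip_force: 30.0
```

>>> send_rows:
  series: "0.02 0 -0.005 0 0 0; 0.02 0 0 0 0 0; 0.02 0 0 0 0 0; 0.02 0 0 0 0 0; 0.02 0 0 0 0 0"

```text
t: 10.7
eef_pos: [539.2, 154.3, 116.6]
tcp_rot: [-3.142, -0.0, 0.135]
ft_force: [0.3, 0.7, -1.2]
opening: 0.125
grip_force: 30.0
```

>>> send_rows:
  series: "0.02 0 0 0 0 0; 0.02 0 0 0 0 0; 0.02 0 0 0 0 0; 0.02 0 0 0 0 0; 0.02 0 0 0 0 0"

```text
t: 11.32
eef_pos: [545.1, 155.0, 116.7]
tcp_rot: [-3.141, -0.0, 0.135]
ft_force: [0.6, 0.1, -1.7]
opening: 0.121
grip_force: 30.0
```

>>> send_rows:
  series: "0.02 0 0 0 0 0; 0.02 0 0 0 0 0; 0.02 0 0 0 0 0"

```text
t: 11.7
eef_pos: [548.7, 155.5, 116.7]
tcp_rot: [-3.142, 0.0, 0.135]
ft_force: [-0.7, -0.3, -1.6]
opening: 0.126
grip_force: 30.0
```

>>> send_rows:
  series: "0.02 0 0 0 0 0; 0.02 0 0 0 0 0"

```text
t: 11.95
eef_pos: [551.1, 155.9, 116.7]
tcp_rot: [-3.142, -0.0, 0.135]
ft_force: [-0.2, -0.3, -1.2]
opening: 0.125
grip_force: 30.0
```

>>> send_rows:
  series: "0.015 0 0 0 0 0; 0.015 0 0 0 0 0"

```text
t: 12.2
eef_pos: [551.6, 156.0, 116.7]
tcp_rot: [-3.142, 0.003, 0.135]
ft_force: [-10.5, -1.4, 5.8]
opening: 0.124
grip_force: 30.0
```

>>> send_rows:
  series: "0 0 0 0 0 0; 0 0 0.01 0 0 0; 0 0 0 0 0 0; 0 0 0 0 0 0"

```text
t: 12.7
eef_pos: [551.6, 156.0, 116.5]
tcp_rot: [-3.142, 0.003, 0.135]
ft_force: [-9.7, -1.8, 8.8]
opening: 0.126
grip_force: 30.0
```

>>> send_rows:
  series: "0 0 0 0 0 0; 0 0 0 0 0 0; 0 0 0 0 0 0"
  fingers: 0.45

```text
t: 13.08
eef_pos: [553.0, 156.1, 116.1]
tcp_rot: [-3.142, -0.0, 0.135]
ft_force: [-0.4, -0.4, -0.5]
opening: 0.384
grip_force: 0.0
```

>>> send_rows:
  series: "0 0 -0.3 0 0 0; 0 0 -0.9 0 0 0; 0 0 -0.9 0 0 0; 0.5 0 0 0 0 0; 0.7 0 0 0 0 0"

```text
t: 13.7
eef_pos: [624.8, 165.9, 243.5]
tcp_rot: [-3.141, -0.002, 0.135]
ft_force: [0.4, -0.0, -0.4]
opening: 0.448
grip_force: 0.0
```

>>> send_rows:
  series: "0.2 0 0 0 0 0; 0 0 0 0 0 -0.95; 0 0 0 0 0 -1; 0 0 0 0 0 -1; 0 0 0 0 0 -1"
  fingers: 0.75

```text
t: 14.32
eef_pos: [635.4, 167.3, 241.8]
tcp_rot: [-3.141, 0.001, 0.83]
ft_force: [-0.3, -0.1, -0.3]
opening: 0.746
grip_force: 0.0
```

>>> send_rows:
  series: "0 0 0 0 0 -1; 0 0 0 0 0 -1; 0 0 0 0 0 -1; 0 0 0 0 0 -1; 0 0 0 0 0 -1"

```text
t: 14.95
eef_pos: [635.4, 167.3, 241.9]
tcp_rot: [-3.141, -0.0, 1.703]
ft_force: [-0.2, -0.4, -0.1]
opening: 0.749
grip_force: 0.0
```

>>> send_rows:
  series: "0 0 0 0 0 -1; 0 0 0 0 0 -1; 0 0 0 0 0 -1; 0 0 0 0 0 -1; 0 0 0 0 0 -1"

```text
t: 15.58
eef_pos: [635.4, 167.3, 241.9]
tcp_rot: [-3.141, -0.001, 2.575]
ft_force: [0.3, -0.1, 0.1]
opening: 0.746
grip_force: 0.0
```

>>> send_rows:
  series: "0 0 0 0 0 -1; 0 0 0 0 0 -0.4; 0 0 0 0 0 0; 0 0 0 0 0 0"

```text
t: 16.08
eef_pos: [635.7, 167.4, 242.0]
tcp_rot: [-3.142, -0.0, 2.812]
ft_force: [0.1, 0.1, -0.2]
opening: 0.75
grip_force: 0.0
```

Run:
```python
from h import *
c=env.read_camera("wrist"); save(c,"w3.png"); np.save("w3.npy",c,allow_pickle=True); print(env.state()["eef_pos"],env.state()["joints"],-np.array(c["R"]).T@c["t"],env.state()["tcp_rot"],env.state()["moment"])
plan([635.5,166.8,176],env.state()["tcp_rot"][2],1)
```

```text
[635.81301616 167.2992643  242.07486712] [ 1.56875250e-01  5.86050269e-01  1.52766628e+00  6.10796151e-05
  1.02805005e+00 -1.08475436e+00] [559.35271928 193.27546767 333.30988456] [-3.14155764e+00 -1.78229535e-04  2.81239438e+00] [0.00531457 0.01506624 0.03476086]
0.00 -0.01 1.10 -0.00 -0.00 0.00
```

View pics/w3.png

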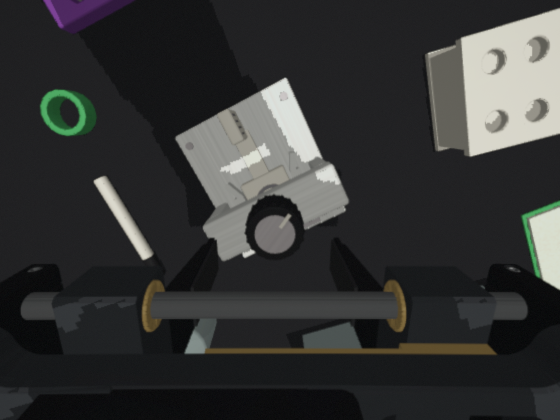

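The wrist view shows the knob top disc at about (276,235) with its white line pointing to (288,218), and the cassette in the clamp with its fin top at about (233,126).

Run:
```python
from h import *
c=np.load("w3.npy",allow_pickle=True).item()
k=onz(c,[(276,234.5),(288,217)],131); print("knob",k, bydepth(c,[(270,240)]))
f=onz(c,[(232.5,126)],70)[0]; print("fin",f,"expected",[551.4,155.6], bydepth(c,[(232,122)]))
```

```text
knob [[635.26307877 169.37564425 131.        ]
 [625.20100559 182.00070502 131.        ]] [[638.47540231 163.55260905 129.68052459]]
fin [550.89388466 158.88437153  70.        ] expected [551.4, 155.6] [[547.63145963 159.56158251  69.1065549 ]]
```

>>> send_rows:
  series: "0 0 0.4 0 0 0; 0 0 0.45 0 0 0; 0 0 0.25 0 0 0; 0 0 0 0 0 0"

```text
t: 16.62
eef_pos: [635.8, 167.3, 175.4]
tcp_rot: [-3.141, -0.001, 2.813]
ft_force: [0.8, 0.1, -0.5]
opening: 0.752
grip_force: 0.0
```

>>> send_rows:
  series: "0 0 0 0 0 0; 0 0 0 0 0 0; 0 0 0 0 0 0; 0 0 0 0 0 0"
  fingers: 0

```text
t: 17.12
eef_pos: [636.2, 167.6, 176.8]
tcp_rot: [3.141, 0.001, 2.814]
ft_force: [0.8, 2.6, 2.5]
opening: 0.461
grip_force: 30.0
```

```bash
python3 -c "
from h import *
s=env.state();print(s['eef_pos'],s['opening'],s['grip_force'],s['ft_force'],s['moment'],s['tau'][5])"
```

```text
[636.20608765 167.63784789 176.75319332] 0.46119191793739545 29.99934285879135 [0.82108371 2.6252284  2.47975178] [ 0.41372578 -0.01666805 -0.05343934] -0.0002533615224820096
```

>>> send_rows:
  series: "0 0 0 0 0 0.6; 0 0 0 0 0 0.6; 0 0 0 0 0 0.6; 0 0 0 0 0 0.6; 0 0 0 0 0 0.6"

```text
t: 17.75
eef_pos: [636.0, 167.4, 176.7]
tcp_rot: [3.141, 0.0, 2.287]
ft_force: [-1.4, 0.2, 3.5]
opening: 0.459
grip_force: 30.0
```

```bash
cat > s.py <<'E'
from h import *
s=env.state();print(s['t'],s['eef_pos'].round(1),s['tcp_rot'][2],s['opening'],s['ft_force'].round(1),s['moment'].round(3),s['tau'][5],s['joints'][5])
E
python3 s.py
```

```text
17.75 [636.  167.4 176.7] 2.2873776922853257 0.4592093900258521 [-1.4  0.2  3.5] [-0.117  0.286  0.223] -1.1085715144872665 -0.5593831084485034
```

>>> send_rows:
  series: "0 0 0 0 0 0.4; 0 0 0 0 0 0.4; 0 0 0 0 0 0.4; 0 0 0 0 0 0.4; 0 0 0 0 0 0.4"

```text
t: 18.38
eef_pos: [635.8, 167.3, 176.7]
tcp_rot: [-3.141, 0.0, 1.939]
ft_force: [-2.7, -0.8, 4.7]
opening: 0.456
grip_force: 30.0
```

```bash
python3 s.py
```

```text
18.375 [635.8 167.3 176.7] 1.9394489577959568 0.4561852144512816 [-2.7 -0.8  4.7] [-0.239  0.487  0.236] -0.6498494558036327 -0.21146206886411742
```

>>> send_rows:
  series: "0 0 0 0 0 0.4; 0 0 0 0 0 0.4; 0 0 0 0 0 0.4; 0 0 0 0 0 0.4; 0 0 0 0 0 0.4"

```text
t: 19.0
eef_pos: [635.6, 167.2, 176.7]
tcp_rot: [-3.141, 0.001, 1.591]
ft_force: [-4.1, -0.7, 5.8]
opening: 0.46
grip_force: 30.0
```

```bash
python3 s.py
```

```text
19.0 [635.6 167.2 176.7] 1.590628812162303 0.4600430217421795 [-4.1 -0.7  5.8] [-0.255  0.821  0.381] -0.5162165500223637 0.13744579254657893
```

>>> send_rows:
  series: "0 0 0 0 0 0.2; 0 0 0 0 0 0.2; 0 0 0 0 0 0.2; 0 0 0 0 0 0.2; 0 0 0 0 0 0.2"

```text
t: 19.62
eef_pos: [635.5, 167.3, 176.7]
tcp_rot: [-3.141, 0.001, 1.417]
ft_force: [-4.9, -0.9, 6.1]
opening: 0.458
grip_force: 30.0
```

```bash
python3 s.py
```

```text
19.625 [635.5 167.3 176.7] 1.4172826399545646 0.45849753156883427 [-4.9 -0.9  6.1] [-0.233  0.983  0.429] -0.05620619631372392 0.31081627592212113
```

>>> send_rows:
  series: "0 0 0 0 0 0.3; 0 0 0 0 0 0.3; 0 0 0 0 0 0.3; 0 0 0 0 0 0.3; 0 0 0 0 0 0.3"

```text
t: 20.25
eef_pos: [635.3, 167.3, 176.7]
tcp_rot: [-3.14, 0.001, 1.155]
ft_force: [-4.4, -0.3, 7.2]
opening: 0.46
grip_force: 30.0
```

```bash
python3 s.py
```

```text
20.25 [635.3 167.3 176.7] 1.1549124568852915 0.45964448990040746 [-4.4 -0.3  7.2] [-0.101  1.113  0.404] -0.28572809882462025 0.573175175188668
```

>>> send_rows:
  series: "0 0 0 0 0 0.4; 0 0 0 0 0 0.4; 0 0 0 0 0 0.4; 0 0 0 0 0 0.4; 0 0 0 0 0 0.4"

```text
t: 20.88
eef_pos: [635.1, 167.5, 176.7]
tcp_rot: [-3.14, 0.002, 0.805]
ft_force: [-6.6, 1.2, 6.9]
opening: 0.458
grip_force: 30.0
```

>>> send_rows:
  series: "0 0 0 0 0 0; 0 0 0 0 0 0"

```text
t: 21.12
eef_pos: [635.1, 167.5, 176.7]
tcp_rot: [-3.14, 0.001, 0.808]
ft_force: [-6.0, 0.4, 7.0]
opening: 0.458
grip_force: 30.0
```

```bash
python3 s.py
```

```text
21.125 [635.1 167.5 176.7] 0.8075394156707125 0.45789654791127643 [-6.   0.4  7. ] [0.11  1.363 0.393] 0.39737412706017494 0.920551147008364
```

>>> send_rows:
  series: "0 0 0 0 0 0; 0 0 0 0 0 0; 0 0 0 0 0 0; 0 0 0 0 0 0"
  fingers: 0.75

```text
t: 21.62
eef_pos: [636.1, 167.3, 176.1]
tcp_rot: [-3.142, -0.0, 0.807]
ft_force: [-0.2, -0.8, -0.0]
opening: 0.743
grip_force: 0.0
```

>>> send_rows:
  series: "0 0 -0.3 0 0 0; 0 0 -0.7 0 0 0; 0 0 -0.6 0 0 0; 0 0 0 0 0 0; 0 0 0 0 0 0"

```text
t: 22.25
eef_pos: [635.7, 167.3, 272.4]
tcp_rot: [3.142, -0.0, 0.807]
ft_force: [-0.1, 0.3, 0.5]
opening: 0.748
grip_force: 0.0
```

Run:
```python
from h import *
c=env.read_camera("wrist"); save(c,"w4.png"); np.save("w4.npy",c,allow_pickle=True); print(env.state()["eef_pos"],env.state()["ft_force"])
```

```text
[635.66482377 167.2828954  271.6710818 ] [-0.04404236  0.66052963 -0.12911065]
```

View pics/w4.png

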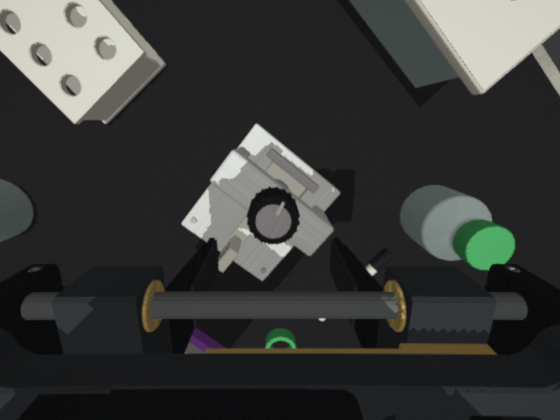

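The knob has been released and its line now runs from about (274,220) to (285,203). The fin top is at about (231,250). I'll compare the line angle and cassette position with before.

Run:
```python
from h import *
A=[]
for n,box in(("w3",(250,208,302,260)),("w4",(248,192,300,246))):
    c=np.load(n+".npy",allow_pickle=True).item(); g=cv2.cvtColor(c["color"],cv2.COLOR_RGB2GRAY); x0,y0,x1,y1=box
    sub=g[y0:y1,x0:x1]; d=((sub>85)*255).astype(np.uint8)   # steel disc
    cs=max(cv2.findContours(d,0,1)[0],key=cv2.contourArea)
    m=cv2.minEnclosingCircle(cs)[0]; mask=cv2.drawContours(np.zeros_like(d),[cs],-1,255,-1)
    v=sub[mask>0]; th=np.percentile(v,93); ys,xs=np.where((mask>0)&(sub>=th))
    p=onz(c,[(m[0]+x0,m[1]+y0),(xs.mean()+x0,ys.mean()+y0)],131); q=p[1]-p[0]; A.append(np.arctan2(q[1],q[0])); print(n,p.round(1).tolist(),np.median(v),th,A[-1])
print("auto cw turn",(A[0]-A[1])%(2*np.pi))
c=np.load("w4.npy",allow_pickle=True).item()
p=onz(c,[(274,220),(285,203)],131); q=p[1]-p[0]; a=np.arctan2(q[1],q[0]); print("hand",(2.245-a)%(2*np.pi))
print("fin",onz(c,[(231,249)],70)[0,:2],"knob",p[0],env.state()["t"])
```

```text
w3 [[632.2, 169.5, 131.0], [628.3, 171.0, 131.0]] 117.0 119.0 2.7590341242711944
w4 [[637.3, 170.1, 131.0], [645.4, 172.6, 131.0]] 117.0 120.0 0.30277111366794873
auto cw turn 2.4562630106032457
hand 1.9886699671909276
fin [565.78753985 162.1366957 ] knob [636.79747833 168.61944094 131.        ] 22.3
```

The line turned about 1.99 rad, matching the gripper's 2.0 rad, so the pads did not slip on the knob. The fin is partly hidden by a finger, so I'll back off for one clean check.

>>> send_rows:
  series: "-0.5 -0.5 0 0 0 0; -0.8 -0.8 0 0 0 0; -0.3 -0.3 0 0 0 0; 0 0 0 0 0 0; 0 0 0 0 0 0"

```text
t: 22.92
eef_pos: [506.6, 164.6, 271.9]
tcp_rot: [3.142, -0.0, 0.807]
ft_force: [0.3, -0.2, 0.2]
opening: 0.747
grip_force: 0.0
```

Run:
```python
from h import *
c=env.read_camera("wrist"); save(c,"w5.png"); np.save("w5.npy",c,allow_pickle=True); print(env.state()["eef_pos"])
h=np.array([[635.4,167,131],[551.3,155.6,70]])
R=np.array(c["R"]); print(cv2.projectPoints(h,cv2.Rodrigues(R)[0],np.array(c["t"]),K(c),np.array(c["distortion"]))[0].round(1))
```

```text
[506.64163789 164.57225441 271.77422985]
[[[396.5 107. ]]

 [[312.1 179.7]]]
```

View pics/w5.png

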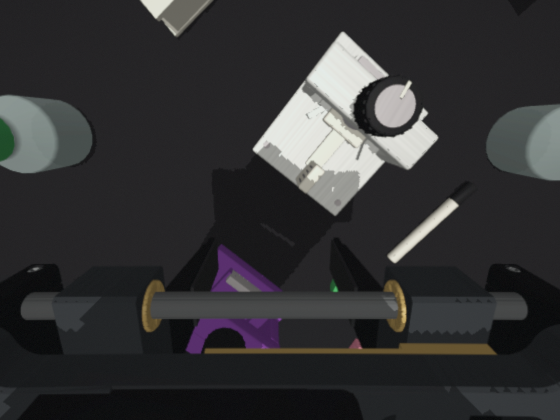

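The fin shows at about (312,178), predicted (312,180). The knob shows at about (394,106), predicted (396,107). The cassette is still home, so I'm handing in.

```bash
python3 -c "
from h import *
print(env.job_done())"
```

```text
the job is handed in; nothing more can be done
None
```

I handed the job in at about 23 s: the cassette is home against the back stop (about 10 N contact), the knob slipped an estimated 0.6–0.85 rad (about two clicks, from a torque reading steady near 0.40 N m), and the arm is clear; the hand-in returned no verdict.

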